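Slide a fixture plate out to the index pointer and hold it

ROBOT

A 6-joint arm with a two-finger parallel gripper is mounted at the origin on a cart in front of the work surface, level with it; the furniture and walls round the work are solid. World frame = base frame: x ahead of the robot, y to its left, z up, the work surface at z = 0. Lengths are in m, angles in rad, forces in N, time in s.
With the tool pointing down it reaches from about 0.325 to 0.85 m from the base axis. Payload 15.5 kg.
Tool frame: the origin (TCP) lies midway between the tips of the shut fingers; the grasp point (between the pads) lies 19 mm behind it (env.grip_point_offset is the z of the grasp point in the tool frame, in m); z points along the fingers, y is the direction in which the jaws open and shut (so a half turn about z gives the same grasp; the last joint's range is limited). The gripper opens to 91 mm and grips with 3 to 60 N. Pads are 32 mm wide; open, the fingers measure 118 mm over their backs; the gripper's body (76 mm by 178 mm) begins 60 mm behind the grasp point.
Start: joints at [-1.236, 0.494, 1.345, -0, 1.302, -0.096], TCP at [0.261, -0.568, 0.214] pointing down, gripper open.
Joint ranges: [-2.91, 2.91], [-0.82, 2.16], [0.22, 2.67], [-1.22, 4.37], [0.12, 2.79], [-3.08, 3.08]. Speed limits (rad/s): [1.89, 1.89, 2.57, 3.01, 3.01, 3.01].

INTERFACE

Orientations are given as a unit quaternion [x, y, z, w].
In Python, from plant import status, optics, env gives the robot as it stands.
- The arm moves only by the tool play_rows, never from a script. Its argument "rows" is a list of rows, each a list of 3 entries, a list of its own where there are three numbers: the shift along the tool's x, y, z in cm, then the turn, a rotation vector about the tool's x, y, z in rad, then the closure, from 0 (fully open) to 1 (shut). In form: [[[tx, ty, tz], [ax, ay, az], claw], ...]. A call has exactly 10 rows; each row is the pose to reach, as a shift and turn from the pose commanded when the call began, along the tool's axes at that moment; what a row does not reach only later rows make up. A row lasts 1/12 s, in which the tool goes at most 41.7 mm and 7.16 degrees, less where a joint would pass 70% of its speed; a pose out of reach is approached as far as the arm can. A call with a gripper value outside its range is refused whole. The fingers move at their own pace and stop on an object; "newtons" is the grip in N (left out, the last holds). Time passes only in rows, so rows that repeat a pose let the fingers close, or fill a call up. It gives the time, the measured TCP pose, the force and the opening at its end, in the units of the state.
- status.observe(): the state, without advancing time (a new reading comes with each control period).
- optics.camera(name): name is "side" or "top" or "wrist"; returns a dict with "img" (400x640x3 uint8, red, green, blue), "range_z" (400x640 float32, m along the optical axis (not along the pixel's ray), 0 where there is no reading), "K" (3x3 intrinsics, pixels), "R" (3x3) and "t" (3): a world point X has camera coordinates R X + t. Camera axes: x right, y down, z forward; pixel columns grow to the right and rows downward; lengths in m; the calibration is good to about 2 mm. A picture is of the moment at which its call begins.
- env.finish_job(): hands the job in, once; it reports no verdict.
The state is a dict: "clock": time; "qpos": joint angles; "qvel": joint speeds; "joint_efforts": joint torques, N m; "tcp_pos": TCP position; "ee_rot": TCP orientation; "wrist_force": force on the tool from outside, world axes, zero at the start; "torque": the same for the moment, N m; "gripper_width": finger opening in m.
Only numpy, scipy, OpenCV 4.12 (cv2) and the standard library are available. Lean on these libraries where they do the work, as an engineer would, in place of code of your own. Each camera call takes 0.05 s, during which the arm holds its last target.

TASK

The blue fixture plate has to jut out over the open end of the grey riser, so that the bore at its front can be reached from below. Take it by its black grip and slide it straight out, flat on the riser and without lifting it, until its front end is level with the red pointer of the index post and the plate lies square along the middle of the riser. It tips over by itself there, so finish while still holding it level and still, and leave the index post and the other things on the bench alone.

Things in the scene. Friction and masses are not known exactly. Their poses are not given: they have to be found in the camera images.
- riser: grey painted metal bridge fixed to the bench, 260 (x) x 110 (y) mm, flat top 80 mm above the bench. Origin at bench height under its centre; its +x axis points out of its open end, the way the plate must go; the end face is at x = +130 mm. It has no guides or lips.
- plate: loose blue plate, 260 (x) x 90 (y) x 8 mm, about 0.35 kg, lying on the riser, roughly along it. Origin at the centre of its underside; +x points to its front (outer) end at x = +130 mm. Near that end a 30 mm bore with a steel collar 54 mm across, 14 mm high. Centre of mass within 6 mm of the middle: it tips once more than half of it overhangs. Black upright grip at x = -100 mm (see plate_grip).
- plate_front (a point): middle of the plate's front edge, at its top face
- plate_grip (a point): point on the axis of the plate's black grip, 34 mm above the plate top. The grip is an upright bar 44 mm long along the plate's x, 14 mm wide in y, 48 mm high above the plate top, centred at plate x = -100 mm, y = 0, on a foot 56 x 30 x 4 mm; pinch it across y
- index_post: index post fixed to the bench beyond the riser's open end, beside the plate's path on the riser's -y side; base 48 mm across, steel rod to 135 mm height. Origin under the rod at bench height; axes parallel to the riser's. Its red pointer is a 3 mm thin blade in the plane x = 0 of this frame, pointing to +y.
- pointer_tip (a point): tip of the red pointer, 99 mm above the bench, at y = +30 mm in the post's frame; it stays 15 to 20 mm to the side of a centred plate and its lower edge is 6 mm above the plate's top
- mouse_black: black computer mouse, 111 x 60 x 35 mm, loose on the bench, to be left alone; origin at the centre of its underside
- lens_canister: white cylindrical canister, 41 mm across, 50 mm high, loose, to be left alone; origin at the centre of its underside
- objective: white microscope objective standing upright, 28 mm across, 44 mm high, loose, to be left alone; origin at the centre of its underside
Mind the look-alikes: they are no part of the job. What is shaped like the index_post but pink or purple is not meant.

How it is judged:
At the end, for the whole second after the job is handed in: Plate front within 5 mm of the pointer along the riser and 15 mm of its centre line, within 0.07 rad of square and 0.05 rad of level, underside 4 mm below to 5 mm above the riser top, slower than 20 mm/s, held by the fingers with over 2 N, not touching the index post (x of plate_front in the frame of index_post between -0.005 and 0.005 m and y of plate_front in the frame of riser between -0.015 and 0.015 m and angle between the x axis of plate and the x axis of riser, either way round below 0.07 rad and angle between plate's own z axis and vertical below 0.05 rad and z of plate in the frame of riser between 0.076 and 0.085 m and contact force between the fingers and plate above 2 N and contact force between plate and index_post below 0.5 N and linear speed of plate below 0.02 m/s); the arm keeps its last pose, push and grip.
It fails at once if the plate tips by more than 0.12 rad (angle between plate's own z axis and vertical above 0.12 rad).
It fails at once if the plate is lifted more than 10 mm off the riser instead of slid (z of plate in the frame of riser above 0.09 m).
It fails at once if the robot pushes on the index post with more than 5 N (contact force between the arm and index_post above 5 N).
It fails at once if a bystander (mouse, canister, objective) is moved more than 15 mm (distance of any of mouse_black, lens_canister, objective from where it was at the start of the episode above 0.015 m).
It also fails if it takes over 35 s, if anything falls off the work surface, if the arm or the gripper's body presses on something with over 40 N, if the wrist force passes 120 N, or if a joint passes its speed limit or range.

## Working session

There is one attempt and no reset: what is moved stays moved. The work goes in short steps, Python scripts to look and compute and a tool call to move; the robot and the scene stay as the last step left them, time stands still between calls to the robot, and variables do not carry over. Pictures are saved under pics/ and viewed, and the job is handed in when it is done.

Besides the shell and the picture viewer there is one more tool, called by a JSON object that holds its "method" and its "body". play_rows: Moves the arm, as the interface text tells. Its arguments: {"type":"object","properties":{"rows":{"type":"array"},"newtons":{"type":"number"}},"required":["rows"]}

```bash
mkdir -p pics; ls
python3 - <<'E'
from plant import status, optics, env
import cv2, numpy as np
s=status.observe(); print({k:np.round(v,3) for k,v in s.items()}); print(env.grip_point_offset)
for n in ["side","top","wrist"]:
    c=optics.camera(n); cv2.imwrite(f"pics/{n}0.png",c["img"][:,:,::-1]); np.savez(f"{n}0.npz",**c)
    print(n,np.round(c["K"],1).tolist(),(-c["R"].T@c["t"]).round(3),c["R"].round(2).tolist())
E
```

```text
pics
{'clock': np.float64(0.0), 'qpos': array([-1.236,  0.494,  1.346,  0.   ,  1.303, -0.096]), 'qvel': array([-0.   , -0.001, -0.001,  0.001, -0.001,  0.002]), 'joint_efforts': array([-5.0000e-03, -8.7882e+01, -3.8186e+01,  7.1000e-02,  5.3000e-02,
       -0.0000e+00]), 'tcp_pos': array([ 0.261, -0.568,  0.213]), 'ee_rot': array([ 0.977,  0.214, -0.   , -0.001]), 'wrist_force': array([0.545, 0.98 , 0.376]), 'torque': array([0.004, 0.037, 0.007]), 'gripper_width': np.float64(0.091)}
-0.0188
side [[426.6, 0.0, 321.2], [0.0, 426.6, 207.6], [0.0, 0.0, 1.0]] [0.268 0.911 0.777] [[-0.96, -0.27, -0.02], [-0.15, 0.56, -0.82], [0.23, -0.78, -0.58]]
top [[495.5, 0.0, 324.6], [0.0, 495.5, 211.2], [0.0, 0.0, 1.0]] [ 0.346 -0.017  1.588] [[0.01, -1.0, 0.02], [-0.99, -0.01, -0.15], [0.15, -0.02, -0.99]]
wrist [[327.2, 0.0, 322.7], [0.0, 327.2, 196.7], [0.0, 0.0, 1.0]] [ 0.335 -0.534  0.385] [[0.42, -0.91, -0.0], [-0.87, -0.4, 0.29], [-0.26, -0.12, -0.96]]
```

View pics/top0.png

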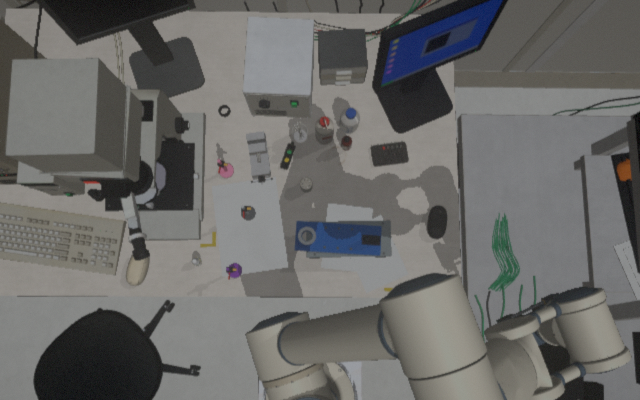

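View pics/side0.png

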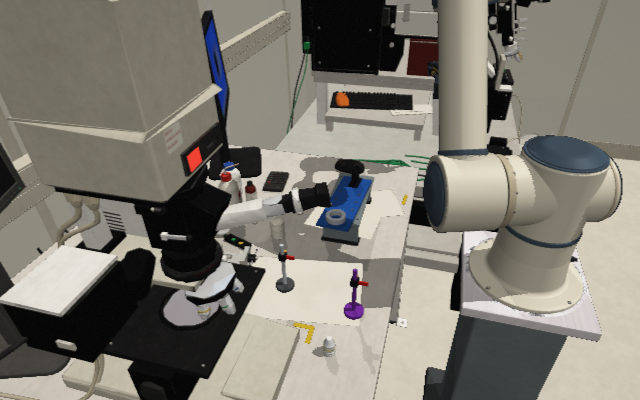

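View pics/wrist0.png

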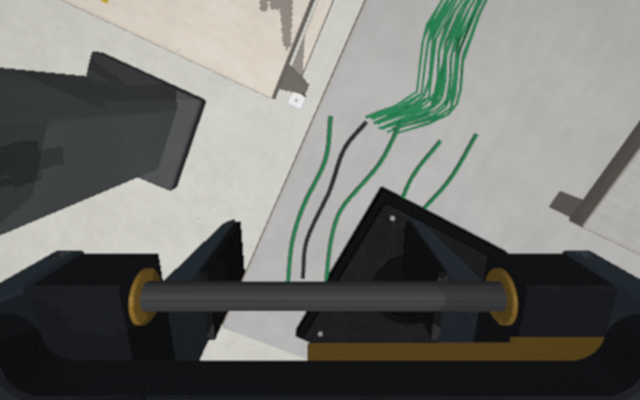

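Top view: the plate's collar is at about (308,236) and its grip at (371,239). There are three post candidates: grey (248,213), pink (226,171) and purple (234,270). The grey one fits: it is steel-coloured and lies on the riser's -y side (world +x). I'll enlarge to confirm, then measure.

```bash
cat > h.py <<'E'
import numpy as np, cv2
def cloud(c):
    K=c["K"];z=c["range_z"].astype(float);v,u=np.mgrid[:400,:640]
    P=np.stack([(u-K[0,2])/K[0,0]*z,(v-K[1,2])/K[1,1]*z,z],-1)
    W=(P-c["t"])@c["R"]; W[z<=0]=np.nan
    return W
def proj(c,X):
    p=(c["R"]@np.asarray(X,float).T).T+c["t"]; return (p[:,:2]/p[:,2:])@np.diag([c["K"][0,0],c["K"][1,1]])+c["K"][:2,2]
E
python3 - <<'E'
import numpy as np,cv2
from h import *
t=dict(np.load("top0.npz"));s=dict(np.load("side0.npz"))
a=cv2.resize(t["img"][190:290,200:400],None,fx=4,fy=4,interpolation=2)
b=cv2.resize(s["img"][150:325,260:390],None,fx=3.2,fy=3.2,interpolation=2)
cv2.imwrite("pics/ct.png",a[:,:,::-1]);cv2.imwrite("pics/cs.png",b[:,:,::-1])
for n,c in(("top",t),("side",s)):
    W=cloud(c);I=c["img"].astype(int);r,g,b=I[...,0],I[...,1],I[...,2]
    wk=(W[...,0]>.2)&(W[...,0]<.6)&(abs(W[...,1])<.45)&(W[...,2]>.03)&(W[...,2]<.16)
    m=wk&(b>r+40)&(b>g+25)&(abs(W[...,2]-.088)<.006)
    P=W[m]; print(n,"plate",m.sum(),P.mean(0).round(4),P[:,2].std().round(4),[ (np.array(x).round(4) if np.ndim(x) else round(x,3)) for x in cv2.minAreaRect(P[:,:2].astype(np.float32)*1000)])
    m=wk&(W[...,2]>.07)&(W[...,2]<.084)&(abs(r-b)<25)
    P=W[m]; print("riser",m.sum(),P.mean(0).round(4),cv2.minAreaRect(P[:,:2].astype(np.float32)*1000))
    m=wk&(W[...,2]>.118)&(W[...,2]<.15)&(W[...,1]<0.1)
    P=W[m]; print("grip",m.sum(),P.mean(0).round(4),P.min(0).round(3),P.max(0).round(3))
    m=wk&(r>g+80)&(r>b+80)
    nn,lab=cv2.connectedComponents(m.astype(np.uint8))
    for k in range(1,nn):
        P=W[lab==k];vv,uu=np.where(lab==k); print("red",len(P),uu.mean(),vv.mean(),P.mean(0).round(4),P.min(0).round(4),P.max(0).round(4))
E
```

```text
top plate 1462 [ 0.4853 -0.0917  0.0884] 0.0028 [array([490.6541, -83.7726]), array([255.6673,  90.1025]), 86.913]
riser 759 [ 0.4842 -0.149   0.0794] ((488.3558654785156, -98.12261962890625), (110.42193603515625, 292.7213134765625), 1.3937534093856812)
grip 76 [ 0.4835 -0.1804  0.1352] [ 0.477 -0.201  0.12 ] [ 0.492 -0.16   0.143]
side plate 1253 [ 0.4873 -0.0749  0.0875] 0.0015 [array([490.0007, -80.3147]), array([263.7092,  91.4171]), 87.0]
riser 397 [ 0.469  -0.0862  0.0788] ((507.5300598144531, 7.7441253662109375), (188.04014587402344, 502.3139343261719), 5.716123580932617)
grip 69 [ 0.4827 -0.1752  0.1301] [ 0.477 -0.203  0.118] [ 0.491 -0.157  0.138]
red 27 289.8888888888889 257.14814814814815 [0.5584 0.2051 0.1001] [0.5496 0.2023 0.0938] [0.5684 0.2074 0.1047]
red 35 362.8857142857143 282.8857142857143 [0.375  0.2433 0.1   ] [0.366  0.24   0.0942] [0.3842 0.247  0.1052]
```

View pics/ct.png

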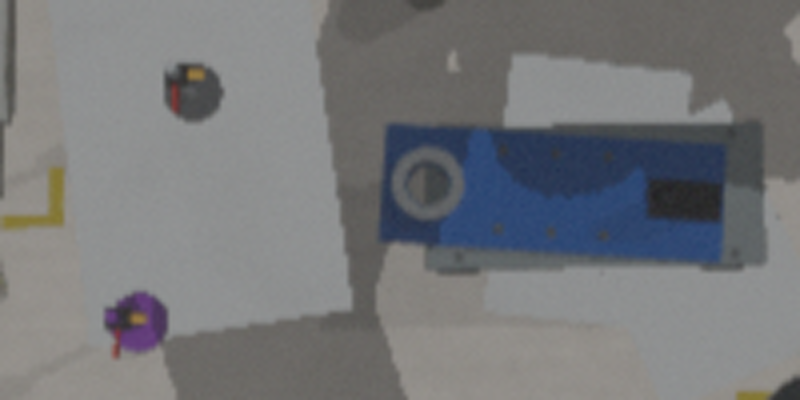

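View pics/cs.png

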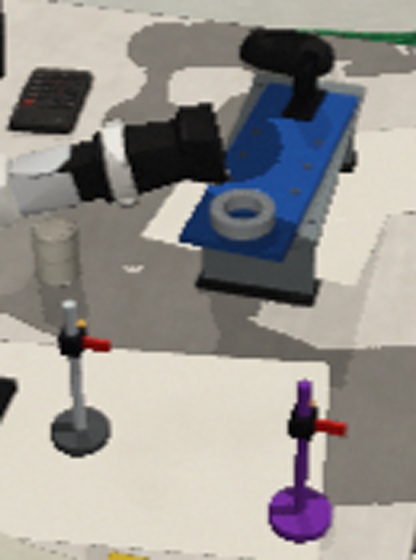

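Confirmed in the crops. The grey post, with its pointer tip at about (0.549, 0.205, 0.10), fits on colour and side. The purple and pink ones are decoys. The grip is at (0.483, -0.180) and the plate is yawed about 4° from the riser. I'll move above the grip and use the wrist camera to refine.

{"method": "play_rows", "body": {"rows": [[[36.4, -26, 0], [0, 0, -1.087], 0], [[36.4, -26, 0], [0, 0, -1.087], 0], [[36.4, -26, 0], [0, 0, -1.087], 0], [[36.4, -26, 0], [0, 0, -1.087], 0], [[36.4, -26, 0], [0, 0, -1.087], 0], [[36.4, -26, 0], [0, 0, -1.087], 0], [[36.4, -26, 0], [0, 0, -1.087], 0], [[36.4, -26, 0], [0, 0, -1.087], 0], [[36.4, -26, 0], [0, 0, -1.087], 0], [[36.4, -26, 0], [0, 0, -1.087], 0]], "newtons": 30}}

```text
clock: 0.98
tcp_pos: [0.4685, -0.2043, 0.2139]
ee_rot: [0.723, 0.69, -0.0, -0.0]
wrist_force: [2.0, -0.8, 0.1]
gripper_width: 0.0916
```

Run:
```python
from plant import status, optics, env
import cv2, numpy as np
from scipy.spatial.transform import Rotation as R
for n in ["wrist","top"]:
    c=optics.camera(n); cv2.imwrite(f"pics/{n}1.png",c["img"][:,:,::-1]); np.savez(f"{n}1.npz",**c)
s=status.observe(); print({k:np.round(v,3) for k,v in s.items()});print(R.from_quat(s["ee_rot"]).as_matrix().round(4))
```

```text
{'clock': np.float64(1.083), 'qpos': array([-5.230e-01,  3.350e-01,  1.622e+00,  1.000e-03,  1.186e+00,
       -4.750e-01]), 'qvel': array([-0.096,  0.001,  0.001, -0.031, -0.001, -0.084]), 'joint_efforts': array([  6.658, -70.015, -34.849,   0.734,   0.151,   1.969]), 'tcp_pos': array([ 0.47 , -0.201,  0.214]), 'ee_rot': array([ 0.724,  0.69 ,  0.001, -0.   ]), 'wrist_force': array([ 0.185, -1.266, -0.205]), 'torque': array([-0.062, -0.038, -0.006]), 'gripper_width': np.float64(0.091)}
[[ 4.770e-02  9.989e-01  4.000e-04]
 [ 9.989e-01 -4.770e-02  1.300e-03]
 [ 1.300e-03  3.000e-04 -1.000e+00]]
```

View pics/wrist1.png

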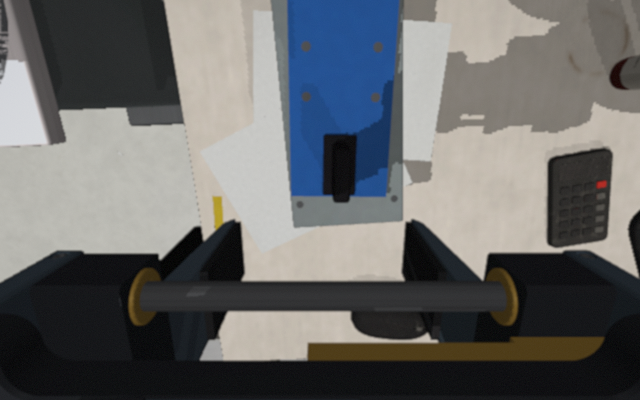

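The wrist camera looks ahead along +y and shows the grip at (340,165) and the riser's rear end at row 220. I'll visit the front end once to measure the riser end, plate front and pointer up close.

{"method": "play_rows", "body": {"rows": [[[30, 4, 0], [0, 0, 0], 0], [[30, 4, 0], [0, 0, 0], 0], [[30, 4, 0], [0, 0, 0], 0], [[30, 4, 0], [0, 0, 0], 0], [[30, 4, 0], [0, 0, 0], 0], [[30, 4, 0], [0, 0, 0], 0], [[30, 4, 0], [0, 0, 0], 0], [[30, 4, 0], [0, 0, 0], 0], [[30, 4, 0], [0, 0, 0], 0], [[30, 4, 0], [0, 0, 0], 0]]}}

```text
clock: 1.92
tcp_pos: [0.5236, 0.0912, 0.2137]
ee_rot: [0.725, 0.689, -0.0, -0.0]
wrist_force: [0.1, -0.2, -0.0]
gripper_width: 0.0907
```

Run:
```python
from plant import status, optics, env
import cv2, numpy as np
from scipy.spatial.transform import Rotation as R
for n in ["top","wrist"]:
    c=optics.camera(n); cv2.imwrite(f"pics/{n}2.png",c["img"][:,:,::-1]); np.savez(f"{n}2.npz",**c)
s=status.observe(); print({k:np.round(v,3) for k,v in s.items()});print(R.from_quat(s["ee_rot"]).as_matrix().round(4))
```

```text
{'clock': np.float64(2.017), 'qpos': array([ 0.058,  0.363,  1.576, -0.   ,  1.204,  0.112]), 'qvel': array([-0.008, -0.003,  0.   ,  0.002, -0.   ,  0.003]), 'joint_efforts': array([ 1.8160e+00, -7.2492e+01, -3.5796e+01,  1.5100e-01,  2.3000e-02,
        1.5000e-02]), 'tcp_pos': array([0.524, 0.09 , 0.214]), 'ee_rot': array([ 0.726,  0.688, -0.   , -0.   ]), 'wrist_force': array([-0.059,  0.417,  0.276]), 'torque': array([-0.061, -0.072,  0.011]), 'gripper_width': np.float64(0.091)}
[[ 5.390e-02  9.985e-01 -4.000e-04]
 [ 9.985e-01 -5.390e-02 -4.000e-04]
 [-4.000e-04 -4.000e-04 -1.000e+00]]
```

View pics/wrist2.png

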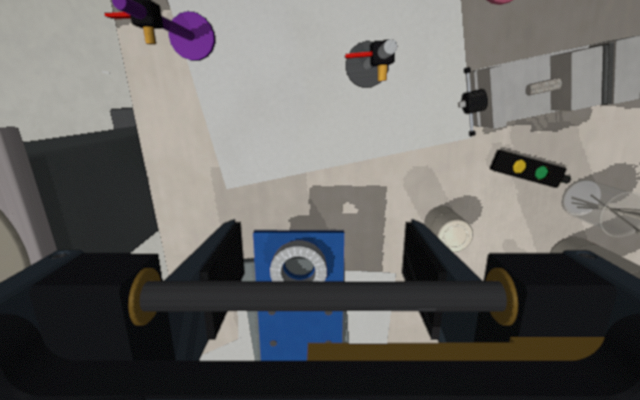

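The pointer shows at about (345-372, 56), and the plate's front edge is at row 231, columns 254-344. Now the numbers.

```bash
cat >> h.py <<'E'
def ray(c,uv,z):
    uv=np.atleast_2d(uv).astype(float);K=c["K"]
    d=np.c_[(uv[:,0]-K[0,2])/K[0,0],(uv[:,1]-K[1,2])/K[1,1],np.ones(len(uv))]@c["R"]
    o=-c["R"].T@c["t"]; return o+d*((z-o[2])/d[:,2])[:,None]
E
python3 - <<'E'
import numpy as np,cv2
from h import *
c=dict(np.load("wrist2.npz"));W=cloud(c);I=c["img"].astype(int);r,g,b=I[...,0],I[...,1],I[...,2]
m=(r>g+70)&(r>b+70); m[:,:300]=0; m[90:]=0;m[:40]=0
v,u=np.where(m);print("red px",len(u),u.min(),u.max(),v.min(),v.max())
P=ray(c,np.c_[u,v],.1035);print(P.mean(0),P.min(0),P.max(0)); print("depth",np.nanmedian(W[m],0),np.nanmin(W[m],0),np.nanmax(W[m],0))
print("slope dir",cv2.fitLine(P[:,:2].astype(np.float32),2,0,.01,.01).ravel())
for n in ("wrist1","wrist2"):
    c=dict(np.load(n+".npz"));W=cloud(c);I=c["img"].astype(int);r,g,b=I[...,0],I[...,1],I[...,2]
    m=(b>r+40)&(b>g+25)&(abs(W[...,2]-.088)<.008)
    # left/right edges per row
    L=[];Rr=[];T=[]
    for row in range(400):
        x=np.where(m[row])[0]
        if len(x)>60: L.append((x.min()-.5,row));Rr.append((x.max()+.5,row))
    for nm,e in(("L",L),("R",Rr)):
        e=ray(c,e,.088); f=cv2.fitLine(e[:,:2].astype(np.float32),4,0,.001,.001).ravel(); f=f*np.sign(f[1]); 
        print(n,"plate edge",nm,len(e),e[0].round(4),e[-1].round(4),"dx/dy",(f[0]/f[1]).round(4))
    for col in range(640):
        y=np.where(m[:,col])[0]
        if len(y)>5: T.append((col,y.min()-.5 if n=="wrist2" else y.max()+.5))
    e=ray(c,T,.088);print("end edge",len(e),e[::8].round(4)[:,:2].tolist(),np.nanmedian(W[m],0))
    if n=="wrist1":
        q=(abs(W[...,2]-.08)<.006)&(abs(r-b)<30); q[230:]=0
        q=cv2.morphologyEx(q.astype(np.uint8),cv2.MORPH_OPEN,np.ones((3,3)))>0
        cv2.imwrite("pics/q.png",(q*120+m*100).astype(np.uint8))
E
```

```text
red px 125 345 372 51 57
[0.55817085 0.2034069  0.1035    ] [0.54734882 0.20163707 0.1035    ] [0.56885972 0.20537593 0.1035    ]
depth [0.55837144 0.20319574 0.10489503] [0.54722826 0.20188037 0.09850173] [0.56841945 0.20531772 0.10707301]
slope dir [0.9995058  0.03143519 0.55817086 0.2034069 ]
wrist1 plate edge L 196 [ 0.4467 -0.0461  0.088 ] [ 0.4377 -0.2095  0.088 ] dx/dy 0.0557
wrist1 plate edge R 196 [ 0.5376 -0.0503  0.088 ] [ 0.5278 -0.2137  0.088 ] dx/dy 0.0579
end edge 112 [[0.4457, -0.0639], [0.442, -0.2102], [0.4495, -0.2116], [0.4571, -0.2119], [0.4647, -0.2123], [0.4723, -0.2116], [0.4819, -0.1548], [0.4891, -0.1552], [0.495, -0.2137], [0.5026, -0.214], [0.5102, -0.2144], [0.5178, -0.2147], [0.5254, -0.2151], [0.5319, -0.1371]] [ 0.48873409 -0.11248945  0.08908292]
wrist2 plate edge L 44 [0.4534 0.0495 0.088 ] [ 0.4442 -0.0802  0.088 ] dx/dy 0.0608
wrist2 plate edge R 44 [0.5416 0.0449 0.088 ] [ 0.5339 -0.0849  0.088 ] dx/dy 0.0468
end edge 91 [[0.4529, 0.049], [0.4608, 0.0497], [0.4687, 0.0493], [0.4765, 0.0489], [0.4844, 0.0484], [0.4922, 0.048], [0.5, 0.0476], [0.5079, 0.0472], [0.5157, 0.0468], [0.5235, 0.0464], [0.5314, 0.046], [0.5392, 0.0456]] [ 0.48690154 -0.04870534  0.08913081]
```

View pics/q.png

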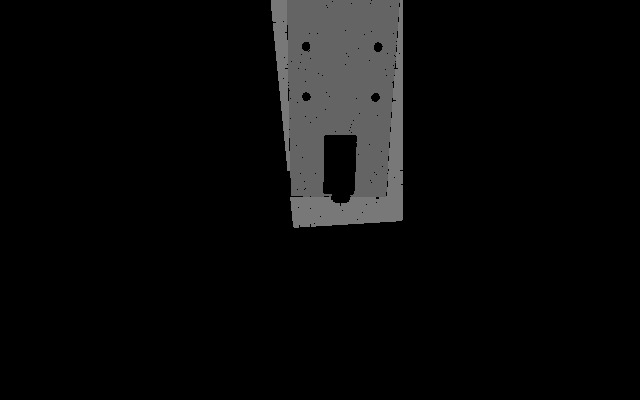

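Run:
```python
import numpy as np,cv2
from h import *
c=dict(np.load("wrist1.npz"));W=cloud(c);I=c["img"].astype(int);r,g,b=I[...,0],I[...,1],I[...,2]
q=(abs(W[...,2]-.0815)<.012)&((abs(r-b)<30)|(b>r+40)); q[235:]=0
q=cv2.morphologyEx(q.astype(np.uint8),cv2.MORPH_OPEN,np.ones((3,3)))>0
L=[];R=[];B=[]
for row in range(3,213):
    x=np.where(q[row])[0]
    L.append((x.min()-.5,row));R.append((x.max()+.5,row))
for col in range(300,397):
    B.append((col,np.where(q[:,col])[0].max()+.5))
z=.08
for nm,e in(("L",L),("R",R),("B",B)):
    e=ray(c,e,z)[:,:2];f=cv2.fitLine(e.astype(np.float32),4,0,.0005,.001).ravel()
    print(nm,e[0].round(4),e[-1].round(4),f.round(4), "res",np.abs((e-f[2:])@[-f[1],f[0]]).mean().round(5))
```

```text
L [ 0.4326 -0.0456] [ 0.4365 -0.2294] [ 0.0217 -0.9998  0.4343 -0.133 ] res 0.00039
R [ 0.5419 -0.0507] [ 0.5462 -0.2344] [ 0.0235 -0.9997  0.5439 -0.1355] res 2e-05
B [ 0.4439 -0.2451] [ 0.5399 -0.2431] [ 0.9998  0.0176  0.492  -0.2446] res 0.00029
```

The riser centre comes out at (0.4887, -0.1146), with its axis dx/dy = -0.0225 and a width of 109.6 mm, which matches the given 110. The plate axis has dx/dy = +0.054 and its length is 261 mm, also as given. The pointer blade is at y ≈ 0.2037 and the grip at (0.485, -0.182). Now back above the grip.

{"method": "play_rows", "body": {"rows": [[[-27.4, -2.4, 0], [0, 0, 0], 0], [[-27.4, -2.4, 0], [0, 0, 0], 0], [[-27.4, -2.4, 0], [0, 0, 0], 0], [[-27.4, -2.4, 0], [0, 0, 0], 0], [[-27.4, -2.4, 0], [0, 0, 0], 0], [[-27.4, -2.4, 0], [0, 0, 0], 0], [[-27.4, -2.4, 0], [0, 0, 0], 0], [[-27.4, -2.4, 0], [0, 0, 0], 0], [[-27.4, -2.4, 0], [0, 0, 0], 0], [[-27.4, -2.4, 0], [0, 0, 0], 0]]}}

```text
clock: 2.85
tcp_pos: [0.4847, -0.1816, 0.2139]
ee_rot: [0.726, 0.687, 0.0, -0.0]
wrist_force: [-0.8, -0.1, -0.2]
gripper_width: 0.0911
```

Run:
```python
from plant import status, optics, env
import cv2, numpy as np
from scipy.spatial.transform import Rotation as R
from h import *
c=optics.camera("wrist"); cv2.imwrite(f"pics/wrist3.png",c["img"][:,:,::-1])
s=status.observe(); print(s["clock"],s["tcp_pos"],s["gripper_width"]);print(R.from_quat(s["ee_rot"]).as_matrix().round(4))
W=cloud(c); m=(abs(W[...,2]-.134)<.006)&(abs(W[...,0]-.485)<.03)&(abs(W[...,1]+.182)<.04)
P=W[m]; print(len(P),P.mean(0),P.min(0),P.max(0)) if len(P) else 0
```

```text
2.9 [ 0.48487567 -0.18096572  0.21389778] 0.09107661415240052
[[ 5.360e-02  9.986e-01 -3.000e-04]
 [ 9.986e-01 -5.360e-02  3.000e-04]
 [ 3.000e-04 -3.000e-04 -1.000e+00]]
892 [ 0.48429184 -0.18049224  0.13652613] [ 0.47650232 -0.20335414  0.1280288 ] [ 0.49168387 -0.16002186  0.13950519]
```

View pics/wrist3.png

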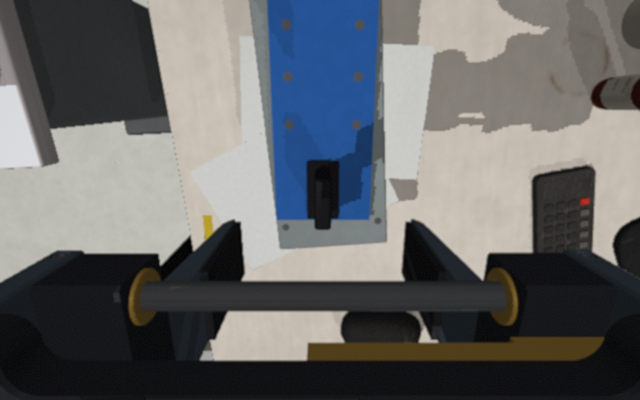

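The grip is centred between the fingers at (0.4843, -0.1805, top 0.1365). Next I descend, then close.

{"method": "play_rows", "body": {"rows": [[[0, 0, 2.5], [0, 0, 0], 0], [[0, 0, 5], [0, 0, 0], 0], [[0, 0, 7.5], [0, 0, 0], 0], [[0, 0, 9.5], [0, 0, 0], 0], [[0, 0, 11.1], [0, 0, 0], 0], [[0, 0, 11.1], [0, 0, 0], 0], [[0, 0, 11.1], [0, 0, 0], 0.4], [[0, 0, 11.1], [0, 0, 0], 0.6], [[0, 0, 11.1], [0, 0, 0], 0.75], [[0, 0, 11.1], [0, 0, 0], 1]], "newtons": 55}}

```text
clock: 3.73
tcp_pos: [0.4859, -0.1813, 0.104]
ee_rot: [0.726, 0.688, 0.0, 0.001]
wrist_force: [-1.1, -0.5, -0.2]
gripper_width: 0.0676
```

{"method": "play_rows", "body": {"rows": [[[0, 0, 0], [0, 0, 0], 1], [[0, 0, 0], [0, 0, 0], 1], [[0, 0, 0], [0, 0, 0], 1], [[0, 0, 0], [0, 0, 0], 1], [[0, 0, 0], [0, 0, 0], 1], [[0, 0, 0], [0, 0, 0], 1], [[0, 0, 0], [0, 0, 0], 1], [[0, 0, 0], [0, 0, 0], 1], [[0, 0, 0], [0, 0, 0], 1], [[0, 0, 0], [0, 0, 0], 1]]}}

```text
clock: 4.57
tcp_pos: [0.4852, -0.1811, 0.1029]
ee_rot: [0.726, 0.688, -0.0, -0.0]
wrist_force: [-1.2, 0.1, 0.3]
gripper_width: 0.0139
```

```bash
cat > look.py <<'E'
import sys
from plant import status, optics, env
import cv2, numpy as np
from scipy.spatial.transform import Rotation as R
from h import *
k=sys.argv[1]
for n in ["top","side","wrist"]:
    c=optics.camera(n); cv2.imwrite(f"pics/{n}{k}.png",c["img"][:,:,::-1]); np.savez(f"{n}{k}.npz",**c)
    W=cloud(c);I=c["img"].astype(int);r,g,b=I[...,0],I[...,1],I[...,2]
    m=(b>r+40)&(b>g+25)&(abs(W[...,2]-.088)<.015)&(abs(W[...,0]-.49)<.12)&(W[...,1]>-.3)&(W[...,1]<.3)
    P=W[m];
    if len(P)>50:
        A=np.c_[P[:,:2]-P[:,:2].mean(0),np.ones(len(P))]; f=np.linalg.lstsq(A,P[:,2],rcond=None)[0]
        q=cv2.minAreaRect(P[:,:2].astype(np.float32)*1000)
        print(n,len(P),"plane",f.round(4),np.round(q[0],1),np.round(q[1],1),round(q[2],2),"ymax",P[:,1].max().round(4))
s=status.observe(); print({k:np.round(s[k],4) for k in("clock","tcp_pos","wrist_force","torque","gripper_width")});print(R.from_quat(s["ee_rot"]).as_matrix().round(4))
E
python3 look.py 4
```

```text
top 1122 plane [-0.0022  0.0017  0.0884] [493.5 -53.5] [200.9  90.5] 87.23 ymax 0.048
side 1308 plane [-0.0024 -0.004   0.0873] [493.1 -82.4] [265.7  96. ] 86.92 ymax 0.0528
wrist 36714 plane [-0.0016 -0.0005  0.0891] [ 488.4 -122. ] [143.1  94.5] 86.82 ymax -0.0502
{'clock': np.float64(4.7167), 'tcp_pos': array([ 0.4852, -0.1811,  0.1029]), 'wrist_force': array([-0.8845,  0.242 , -0.07  ]), 'torque': array([-0.0774,  0.033 ,  0.0847]), 'gripper_width': np.float64(0.0135)}
[[ 5.290e-02  9.986e-01 -2.000e-04]
 [ 9.986e-01 -5.290e-02  1.000e-04]
 [ 1.000e-04 -2.000e-04 -1.000e+00]]
```

The grip is held (13.5 mm opening) and the plate is level. It has to go 154 mm along tool x and -6.5 mm along tool y, with a turn of -0.075 about tool z. I'll do a first part and check.

{"method": "play_rows", "body": {"rows": [[[0.3, 0, 0], [0, 0, -0.005], 1], [[0.8, -0.03, 0], [0, 0, -0.012], 1], [[1.5, -0.06, 0], [0, 0, -0.021], 1], [[2.2, -0.09, 0], [0, 0, -0.031], 1], [[3.0, -0.12, 0], [0, 0, -0.042], 1], [[3.8, -0.16, 0], [0, 0, -0.053], 1], [[4.6, -0.19, 0], [0, 0, -0.063], 1], [[5.3, -0.22, 0], [0, 0, -0.07], 1], [[5.8, -0.24, 0], [0, 0, -0.075], 1], [[6.0, -0.25, 0], [0, 0, -0.075], 1]]}}

```text
clock: 5.55
tcp_pos: [0.4859, -0.1202, 0.1029]
ee_rot: [0.699, 0.715, -0.0, -0.0]
wrist_force: [-0.4, -0.6, -2.3]
gripper_width: 0.014
```

```bash
python3 look.py 5
```

```text
top 1039 plane [-0.003   0.0001  0.0884] [484.4   8.1] [ 88.9 196.7] 2.43 ymax 0.1064
side 1507 plane [-0.004  -0.0033  0.0874] [486.3 -26.5] [ 95.5 279.6] 1.18 ymax 0.1134
wrist 36736 plane [-0.0018 -0.0008  0.0891] [484.6 -61.7] [ 94.5 143.4] 1.19 ymax 0.0109
{'clock': np.float64(5.7), 'tcp_pos': array([ 0.4859, -0.1208,  0.1029]), 'wrist_force': array([-0.4008,  1.5742, -0.4408]), 'torque': array([ 0.1398, -0.0904,  0.0172]), 'gripper_width': np.float64(0.0136)}
[[-2.220e-02  9.998e-01 -2.000e-04]
 [ 9.998e-01  2.220e-02  3.000e-04]
 [ 3.000e-04 -2.000e-04 -1.000e+00]]
```

View pics/top5.png

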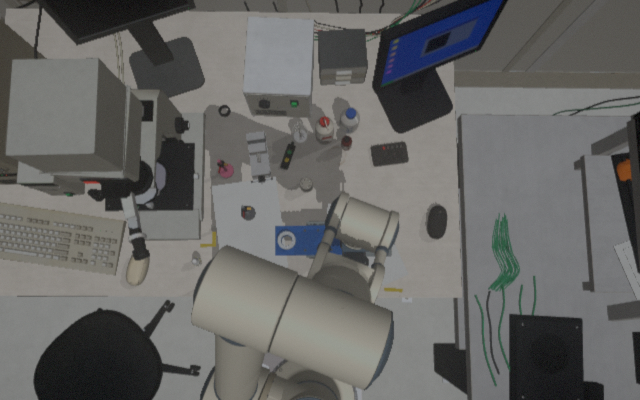

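The top view shows the plate square, its collar at (288,241). About 94 mm remain. I'll go 82 mm at the full 60 N grip, then check tilt and gap.

{"method": "play_rows", "body": {"rows": [[[0.5, 0.02, 0], [0, 0, 0], 1], [[1.3, 0.05, 0], [0, 0, 0], 1], [[2.3, 0.08, 0], [0, 0, 0], 1], [[3.3, 0.11, 0], [0, 0, 0], 1], [[4.3, 0.14, 0], [0, 0, 0], 1], [[5.3, 0.17, 0], [0, 0, 0], 1], [[6.3, 0.2, 0], [0, 0, 0], 1], [[7.2, 0.23, 0], [0, 0, 0], 1], [[7.8, 0.26, 0], [0, 0, 0], 1], [[8.2, 0.27, 0], [0, 0, 0], 1]], "newtons": 60}}

```text
clock: 6.53
tcp_pos: [0.4869, -0.0381, 0.1029]
ee_rot: [0.699, 0.715, -0.0, -0.0]
wrist_force: [0.7, -1.3, -0.7]
gripper_width: 0.0137
```

```bash
python3 look.py 6
python3 - <<'E'
import numpy as np,cv2
t=np.load("top6.npz")["img"];s=np.load("side6.npz")["img"]
cv2.imwrite("pics/ct6.png",cv2.resize(t[190:270,220:340],None,fx=6,fy=6,interpolation=2)[:,:,::-1])
cv2.imwrite("pics/cs6.png",cv2.resize(s[170:320,250:390],None,fx=4,fy=4,interpolation=2)[:,:,::-1])
E
```

```text
top 912 plane [ 0.0061 -0.001   0.0883] [484.8  94. ] [ 88.2 193.8] 1.38 ymax 0.1903
side 1770 plane [-0.     -0.0032  0.0875] [486.9  55.6] [ 94.2 276.3] 1.12 ymax 0.1943
wrist 36499 plane [-0.0003 -0.0003  0.0891] [485.2  19.9] [ 94.6 141.1] 1.53 ymax 0.0913
{'clock': np.float64(6.6833), 'tcp_pos': array([ 0.4868, -0.0387,  0.1029]), 'wrist_force': array([0.499 , 1.1055, 0.6386]), 'torque': array([ 0.1078, -0.0713,  0.0187]), 'gripper_width': np.float64(0.0139)}
[[-2.240e-02  9.997e-01 -1.000e-04]
 [ 9.997e-01  2.240e-02  3.000e-04]
 [ 3.000e-04 -1.000e-04 -1.000e+00]]
```

View pics/ct6.png

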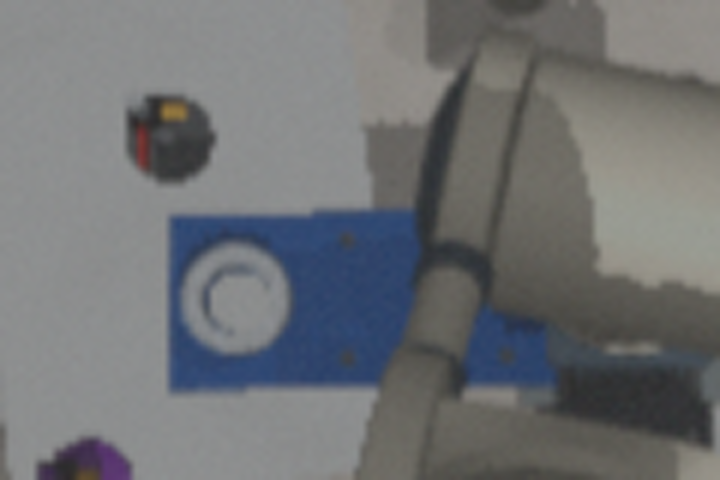

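View pics/cs6.png

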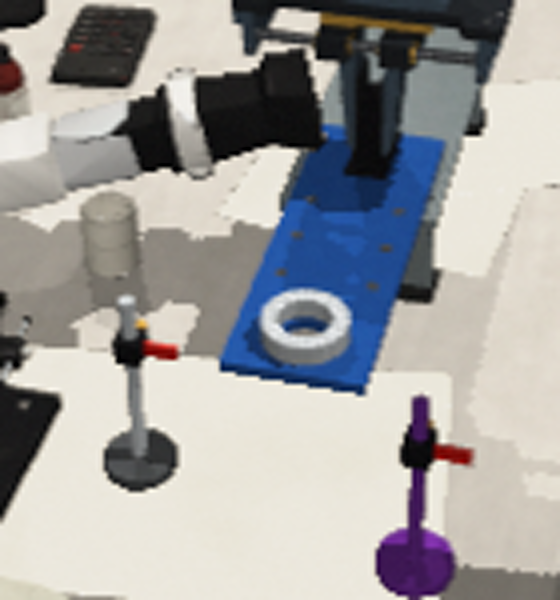

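The plate is level. I'll measure the remaining gap in the top and side cameras independently.

```bash
cat > gap.py <<'E'
import sys,numpy as np,cv2
from h import *
C=np.array([.4887,-.1146]);u=np.array([-.0225,.99975]);w=np.array([-.99975,-.0225])
for n in ("top","side"):
    c=dict(np.load(n+sys.argv[1]+".npz"));I=c["img"].astype(float);r,g,b=I[...,0],I[...,1],I[...,2]
    W=cloud(c)
    S=cv2.resize(c["img"],None,fx=4,fy=4,interpolation=cv2.INTER_CUBIC).astype(float)
    bl=S[...,2]-S[...,0]
    # scan along rays in plate-top plane: for lateral offsets, sample blue-ness vs s
    z=.088;res=[]
    for y in np.arange(-.035,.0351,.005):
        s=np.arange(.255,.36,.00025);X=np.c_[C+s[:,None]*u+y*w,np.full(len(s),z)]
        p=proj(c,X).astype(np.float32)
        v=cv2.remap((b-r).astype(np.float32),p[:,0].reshape(1,-1),p[:,1].reshape(1,-1),cv2.INTER_LINEAR).ravel()
        i0=v[:20].max(); 
        bg=np.median(v[-40:]);fg=np.median(v[(s>.28)&(s<.298)]) ; h=(bg+fg)/2
        k=np.where(v>h)[0]; res.append(s[k.max()] if len(k) else np.nan)
    print(n,"front s per y",np.round(res,4))
    # red pointer
    m=(r>g+40)&(r>b+40)&(np.abs(W[...,0]-.558)<.03)&(np.abs(W[...,1]-.204)<.025)
    v,uu=np.where(m); wt=(r-(g+b)/2)[m]
    for zz in (.099,.104):
        P=ray(c,np.c_[uu,v],zz)[:,:2]-C; ss=P@u;print(" ptr",len(uu),"z",zz,"s mean",np.average(ss,weights=wt).round(4),ss.min().round(4),ss.max().round(4))
E
python3 gap.py 6
```

```text
top front s per y [0.3052 0.3057 0.307  0.3077 0.3077 0.3077 0.3077 0.3077 0.308  0.3075
 0.3075 0.3065 0.3052 0.3055 0.3055]
 ptr 6 z 0.099 s mean 0.3189 0.3189 0.319
 ptr 6 z 0.104 s mean 0.3182 0.3181 0.3183
side front s per y [0.312  0.3145 0.3142 0.3142 0.3167 0.3155 0.3145 0.3167 0.3155 0.3145
 0.3165 0.314  0.3122 0.3137 0.3127]
 ptr 38 z 0.099 s mean 0.3157 0.2951 0.3236
 ptr 38 z 0.104 s mean 0.3209 0.3005 0.3288
```

The wrist gives a gap of about 11.6 mm and the top camera about 12.3 mm. The side scan is blurred by the plate's front face. I'll advance 12 mm, then let it settle.

{"method": "play_rows", "body": {"rows": [[[0.2, 0.01, 0], [0, 0, 0], 1], [[0.5, 0.01, 0], [0, 0, 0], 1], [[0.8, 0.02, 0], [0, 0, 0], 1], [[1.0, 0.03, 0], [0, 0, 0], 1], [[1.15, 0.03, 0], [0, 0, 0], 1], [[1.2, 0.03, 0], [0, 0, 0], 1], [[1.2, 0.03, 0], [0, 0, 0], 1], [[1.2, 0.03, 0], [0, 0, 0], 1], [[1.2, 0.03, 0], [0, 0, 0], 1], [[1.2, 0.03, 0], [0, 0, 0], 1]]}}

```text
clock: 7.52
tcp_pos: [0.4869, -0.027, 0.1029]
ee_rot: [0.699, 0.715, 0.0, -0.0]
wrist_force: [0.8, 1.4, -1.1]
gripper_width: 0.0137
```

```bash
python3 look.py 7; python3 gap.py 7
python3 - <<'E'
import numpy as np,cv2
from h import *
C=np.array([.4887,-.1146]);u=np.array([-.0225,.99975]);w=np.array([-.99975,-.0225])
t=dict(np.load("top7.npz"));s=dict(np.load("side7.npz"))
out=[]
for c,(y0,x0,hh,ww),f in((t,(200,235,60,60),7),(s,(225,265,90,90),5)):
    im=cv2.resize(c["img"][y0:y0+hh,x0:x0+ww],None,fx=f,fy=f,interpolation=2)[:,:,::-1].copy()
    # plate-front line extended under pointer, at plate top z; at pointer z
    for z,yy,col in((.088,(-.045,.045),(0,255,0)),(.099,(-.09,-.04),(0,255,255))):
        X=[np.r_[C+.3167*u+y*w,z] for y in yy]; p=((proj(c,X)-[x0,y0]+.5)*f).astype(int)
        cv2.line(im,tuple(map(int,p[0])),tuple(map(int,p[1])),col,1)
    out.append(cv2.resize(im,(400,400) if f==7 else (400,400)))
cv2.imwrite("pics/ov7.png",np.hstack(out))
E
```

```text
top 888 plane [-0.0073  0.0046  0.0885] [485.  104.5] [ 88.1 190.5] 1.47 ymax 0.2005
side 1802 plane [-0.001  -0.0038  0.0874] [486.5  71.8] [ 94.5 265.9] 1.71 ymax 0.205
wrist 36498 plane [-0.0004 -0.0007  0.0891] [485.   31.5] [ 94.8 140.7] 1.72 ymax 0.1026
{'clock': np.float64(7.6667), 'tcp_pos': array([ 0.4868, -0.027 ,  0.1029]), 'wrist_force': array([ 1.6417,  1.5081, -0.3758]), 'torque': array([ 0.0366, -0.1497, -0.0333]), 'gripper_width': np.float64(0.0138)}
[[-2.190e-02  9.998e-01 -1.000e-04]
 [ 9.998e-01  2.190e-02  1.000e-04]
 [ 1.000e-04 -1.000e-04 -1.000e+00]]
top front s per y [0.317  0.319  0.3197 0.3197 0.3195 0.3227 0.3465 0.3597 0.357  0.3595
 0.3205 0.321  0.319  0.317  0.3167]
 ptr 7 z 0.099 s mean 0.3189 0.3189 0.319
 ptr 7 z 0.104 s mean 0.3182 0.3181 0.3183
side front s per y [0.3235 0.3257 0.3262 0.3252 0.3272 0.3262 0.325  0.3272 0.326  0.3275
 0.327  0.3257 0.326  0.3242 0.323 ]
 ptr 38 z 0.099 s mean 0.3156 0.2951 0.3236
 ptr 38 z 0.104 s mean 0.3209 0.3005 0.3288
```

View pics/ov7.png

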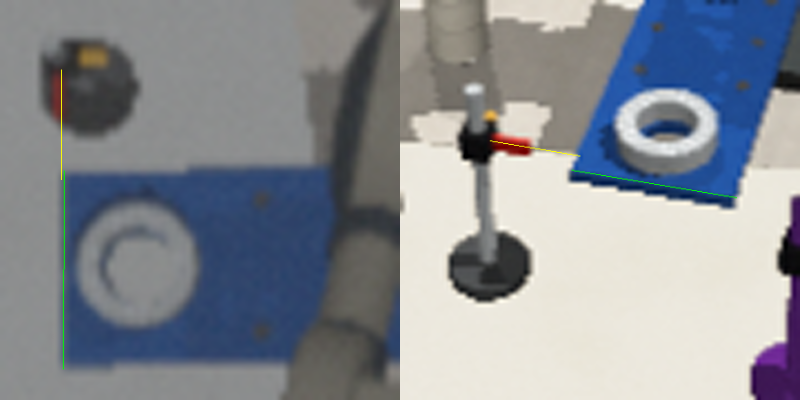

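Both views agree. The plate's front edge sits on the predicted line (green), and the pointer (yellow) is in the same plane to within about 1-2 mm. The plate is level, square, centred and at rest, so I'm handing in.

```bash
python3 -c "
from plant import env; print(env.finish_job())"
```

```text
the job is handed in; nothing more can be done
None
```

I gripped the plate by its black grip at 60 N, slid it flat along the riser about 154 mm while turning it about 0.075 rad to square, and handed in at 7.7 s still holding it. No verdict was reported.

Last checks:
- **Front edge:** about 0–2 mm from the plane of the grey post's pointer along the riser. The overlays agree in the top and side pictures; the limit is 5 mm.
- **Centre line:** the plate's middle is under about 1 mm off the riser's.
- **Square:** the tool is within about 0.001 rad of the riser's axis. The plate's outline in the cameras is within about 0.01 rad.
- **Level:** tilt is 0.001–0.009 rad depending on the camera. The top camera's coarse fit is the largest and the wrist camera's the smallest.
- **Grip:** the fingers are open 13.8 mm on the 14 mm bar. I did not measure the contact force itself.
- **Other things on the bench:** the wrist force stayed under about 3 N in every reading. I saw no contact with the posts or the loose objects, but I did not measure the loose objects' positions again at the end.

One check disagreed: the automatic edge scan in the side picture put the front about 5–10 mm too far out. It was catching the plate's front face, and the side overlay showed the edge on the line.

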